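Shut the clamshell test jig, pin it and hold it pressed

TASK

Gently lower the open lid of the circuit-board test jig, without slamming it; the sprung board inside stops it a little ajar. Then take the pin with the tall round knob from the wooden holder and push it straight down through the hole in the lid and the hole in the base under it, until its collar sits flat on the lid and the lid is fully shut against the spring. Finish while still pressing it shut with the gripper: do not let go, and leave the other two pins and everything else on the bench where they are.

Things in the scene. Friction and masses are not known exactly. Their poses are not given: they have to be found in the camera images.
- jig: Jig base, a grey metal box fixed to the bench, 160 (its x) x 190 (its y) x 40 mm high. Origin: centre of its underside, on the bench. Its x runs along the hinge, its y points to the hinge side. Hinge axis at y = +85, z = 46 mm; pin hole at x = 0, y = -78 mm. Inside is a green circuit board on a sprung carrier.
- lid (a joint): Lid angle, rad: 0 = fully shut (level, 2 mm above the base), 1.57 upright, stop at 1.85; starts 1.2 to 1.7. Stiff hinge (0.2 N m friction): the lid stays where put and is pushed down from its back, the face on top when shut. At about 0.06 its feet meet the sprung board and it rests ajar; from there to 0 takes 5 to 8 N at the pin hole; let go, it springs back to 0.04 to 0.06.
- lid_hinge (a point): Point on the hinge axis, midway along the hinge (jig x = 0). Height 46 mm.
- lid_edge (a point): Middle of the lid's free edge, at mid thickness, 180 mm from the hinge axis. The lid is an aluminium plate 150 (along the hinge) x 180 x 8 mm, its mid-plane through the hinge axis, with a window 72 x 68 mm (40 to 107 mm from the hinge axis); it is whole from 107 mm out to the pin hole, and along both sides.
- lid_hole (a point): Centre of the pin hole in the lid, at the lid's outer (upper) face, 163 mm from the hinge axis; hole 12 mm across, through the 8 mm plate. Height 50 mm when shut, about 60 mm when the lid rests ajar.
- jig_hole (a point): Centre of the mouth of the pin hole in the base, height 40 mm; hole 11.6 mm across, vertical, clear down to the bench. It lies under the hole in the lid when the lid is down.
- holder: Wooden pin holder fixed to the bench, 200 (its x) x 60 (its y) x 45 mm high, origin at the centre of its underside. Three vertical holes in a row along its x, at x = -70, 0 and +70 mm; each holds one pin, in any order, the collar resting on the wood.
- pin_knob (a point): Centre of the knob of the pin to use, the only one with a tall round knob. Plain steel, standing: shaft 10 mm across, 40 mm long, chamfered tip; above it a round collar 28 mm across, 4 mm thick; above that the knob, 22 mm across, 30 mm tall. Knob centre is 59 mm above the tip and 15 mm above the collar's top. About 70 g.
- pin_tip (a point): Lower end of that pin's shaft, on its axis; 40 mm below the underside of the collar. 10 mm above the bench when the pin is home in the shut jig.
- square_pin: Another pin in the holder, with a low square head 26 x 26 x 12 mm over the same collar and shaft; to be left alone. Origin at its tip.
- tee_pin: Another pin in the holder, with a thin T-shaped cross bar 44 mm long, 22 mm above the same collar; to be left alone. Origin at its tip.
- meter: Grey hand-held multimeter lying on its back, 150 x 75 x 32 mm, origin under its centre; leave alone.
- screwdriver: Screwdriver lying on the bench, 180 mm long, near the holder; leave alone.
- spool: Steel-coloured spool standing on its flange, 56 mm across, 46 mm tall, origin under its centre; leave alone.
- tray: Grey open parts tray 100 x 140 x 35 mm, origin under its centre; leave alone.
- heatsink: Finned aluminium heat sink 50 x 60 x 30 mm, origin under its centre; leave alone.
Mind the look-alikes: they are no part of the job. Leave any purple look-alike of the jig alone.

How it is judged:
On the way, in this order (a step that is already met when the one before it is completed fails the run):
1. the lid is lowered onto the sprung board (value of joint lid below 0.1 rad), for 0.2 s.
2. the pin stands in both holes (value of joint lid below 0.12 rad and z of pin_tip in the frame of jig below 0.032 m and horizontal distance between pin_tip and jig_hole below 0.003 m), for 0.1 s.
At the end, for the whole second after the job is handed in: Lid within 0.015 rad of shut (let go, it rests at 0.04 to 0.06); pin upright within 0.08 rad in both holes, tip within 3 mm of the base hole's axis and under 13.5 mm above the bench (10 mm = collar flat on the shut lid); fingers still hold or press the pin or lid with over 1.5 N (value of joint lid below 0.015 rad and z of pin_tip in the frame of jig below 0.0135 m and horizontal distance between pin_tip and jig_hole below 0.003 m and angle between pin's own z axis and vertical below 0.08 rad and (contact force between the fingers and pin above 1.5 N or contact force between the fingers and lid above 1.5 N)); the arm keeps its last pose, push and grip.
It fails at once if the lid is slammed (closes faster than 2.5 rad/s) (velocity of joint lid below -2.5 rad/s).
It fails at once if another pin is taken or shifted (over 20 mm) (distance of any of square_pin, tee_pin from where it was at the start of the episode above 0.02 m).
It fails at once if something else on the bench is shifted (over 30 mm) (distance of any of meter, screwdriver, spool, tray, heatsink from where it was at the start of the episode above 0.03 m).
It also fails if it takes over 64 s, if anything falls off the work surface, if the arm or the gripper's body presses on something with over 40 N, if the wrist force passes 120 N, or if a joint passes its speed limit or range.

ROBOT

A 6-joint arm with a two-finger parallel gripper is mounted at the origin on the work surface. World frame = base frame: x ahead of the robot, y to its left, z up, the work surface at z = 0. Lengths are in m, angles in rad, forces in N, time in s.
With the tool pointing down it reaches from about 0.275 to 0.75 m from the base axis. Payload 10.2 kg.
Tool frame: the origin (TCP) lies at the very end of the fingers, on their centre line; the grasp point (between the pads) lies manip.grip_point_offset behind it (manip.grip_point_offset is the distance from the TCP to the grasp point, in m); z points along the fingers, y is the line along which they close (so a half turn about z gives the same grasp; the last joint's range is limited). The gripper opens to 88 mm and grips with 3 to 60 N. Pads are 18 mm wide; open, the fingers measure 123 mm over their backs; the gripper's body (75 mm by 187 mm) begins 45 mm behind the grasp point.
Start: joints at [0.962, 0.313, 1.498, -0, 1.331, -0.223], TCP at [0.198, 0.486, 0.239] pointing down, gripper open.
Joint ranges: [-2.94, 2.94], [-0.97, 2.17], [0.19, 2.56], [-1.23, 4.37], [0.02, 3.11], [-2.88, 2.88]. Speed limits (rad/s): [2.39, 2.39, 3.01, 3.14, 3.14, 3.14].

INTERFACE

Orientations are given as a unit quaternion [w, x, y, z].
In Python, from station import manip gives the robot as it stands.
- The arm moves only by the tool arm_command, never from a script. Its argument "plan" is a list of rows, each an object of numbers: "jaw": the opening, from -1 (shut) to 1 (fully open); "tx", "ty", "tz": the shift along the tool's x, y, z in cm; "twist": the turn about the tool's z in rad. In form: [{"jaw": .., "tx": .., "ty": .., "tz": .., "twist": ..}, ...]. A call has 1 to 20 rows; each row shifts and turns the commanded pose from where the row before left it, along the tool's axes as they then stand; what a row does not reach is not made up. A row lasts 1/8 s, in which the tool goes at most 62.5 mm and 10.7 degrees, less where a joint would pass 70% of its speed; a pose out of reach is approached as far as the arm can. A call with a gripper value outside its range is refused whole. The fingers move at their own pace and stop on an object; "squeeze" is the grip in N (left out, the last holds). Time passes only in rows, so rows that do not move let the fingers close. It gives the time, the measured TCP pose, the force, the opening and the grip force at its end, in the units of the state.
- manip.observe(): the state, without advancing time (a new reading comes with each control period).
- manip.grab_frame(name): name is "scene" or "top"; returns a dict with "frame" (420x560x3 uint8, red, green, blue), "mtx" (3x3 intrinsics, pixels), "world_from_camera" (4x4, takes a point from camera to world coordinates). Camera axes: x right, y up, looking along -z (the intrinsics and any distortion apply to the point x, -y, -z); pixel columns grow to the right and rows downward; lengths in m; the calibration is good to about 2 mm. A picture is of the moment at which its call begins. There is no depth.
- manip.hand_in(): hands the job in; it is judged then, once.
Trained networks look in a picture, given as the dict that the camera call returned (one of the last four; its "shot" number tells which), for a name from the list of things; names that differ only in an ending like _2 or _b are one class to them, and where a whole thing is asked for, a point or a joint stands for the part that bears it (a point fixed in the world has none). Each returns a list of dicts, best first, with "p" (0 to 1); they miss things now and then, are a little off and sometimes report something else, mostly with a low value. They report only what shows in the picture. A call takes as long as a camera call. They do not tell look-alikes from the thing itself.
- manip.boxes_of(target, picture): "position" ([x, y, z] in m, in world coordinates, good to about 4 mm: the middle of the surface that is visible of it).
- manip.outline_of(target, picture): "mask" (420x560 bool, what is visible of it).
The state is a dict: "time": time; "qpos": joint angles; "joint_velocities": joint speeds; "joint_efforts": joint torques, N m; "tool_pos": TCP position; "eef_rot": TCP orientation; "contact_force": force on the tool from outside, world axes, zero at the start; "torque": the same for the moment, N m; "gripper_width": finger opening in m; "grasp_force": force on a finger pad.
Only numpy, scipy, OpenCV 4.12 (cv2) and the standard library are available. Lean on these libraries where they do the work, as an engineer would, in place of code of your own. Each camera call takes 0.05 s, during which the arm holds its last target. There are 200 camera calls.

## Working session

There is one attempt and no reset: what is moved stays moved. The work goes in short steps, Python scripts to look and compute and a tool call to move; the robot and the scene stay as the last step left them, time stands still between calls to the robot, and variables do not carry over. Pictures are saved under pics/ and viewed, at most 10 in all, crops included, and the job is handed in when it is done.

Besides the shell and the picture viewer there is one more tool, called after "Call:" as a command line: name --argument value ..., lists and objects as JSON in quotes. arm_command: Moves the arm, as the interface text tells. Its arguments: {"type":"object","properties":{"plan":{"type":"array"},"squeeze":{"type":"number"}},"required":["plan"]}

```bash
mkdir -p pics; cat > h.py <<'E'
import numpy as np, cv2
from station import manip
def snap(n,f): 
    p=manip.grab_frame(n); cv2.imwrite(f,p["frame"][:,:,::-1]); return p
def ray(p,u,v):
    K=p["mtx"];T=p["world_from_camera"]
    d=np.array([(u-K[0,2])/K[0,0],-(v-K[1,2])/K[1,1],-1.0])
    return T[:3,3],T[:3,:3]@d
def at(p,u,v,z):
    o,d=ray(p,u,v); return o+d*(z-o[2])/d[2]
def px(p,X):
    T=p["world_from_camera"];K=p["mtx"];c=T[:3,:3].T@(np.array(X)-T[:3,3])
    return np.array([K[0,2]+K[0,0]*c[0]/-c[2],K[1,2]+K[1,1]*(-c[1])/-c[2]])
E
python3 - <<'E'
from h import *
np.set_printoptions(precision=4,suppress=True)
ps={n:snap(n,f"pics/{n}0.png") for n in("scene","top")}
for n,p in ps.items():
    print(n,[k for k in p],p["world_from_camera"][:3,3])
    for t in("jig","lid_edge","lid_hinge","lid_hole","jig_hole","holder","pin_knob","square_pin","tee_pin","meter","screwdriver","spool","tray","heatsink"):
        print(t,[(np.round(d["position"],3).tolist(),round(d["p"],2)) for d in manip.boxes_of(t,p)[:3]])
print(manip.grip_point_offset,manip.observe())
a=np.hstack([cv2.imread("pics/scene0.png"),cv2.imread("pics/top0.png")])
E
```

```text
scene ['frame', 'mtx', 'world_from_camera', 'shot'] [ 1.2519 -0.3511  0.7595]
jig [([0.557, 0.122, 0.041], 0.81), ([0.242, 0.27, 0.052], 0.8)]
lid_edge [([0.22, 0.272, 0.05], 0.92), ([0.544, 0.15, 0.154], 0.9)]
lid_hinge [([0.219, 0.279, 0.05], 0.87), ([0.546, 0.146, 0.153], 0.83)]
lid_hole [([0.22, 0.278, 0.049], 0.74), ([0.548, 0.149, 0.159], 0.59), ([0.732, 0.137, 0.029], 0.43)]
jig_hole [([0.234, 0.268, 0.051], 0.82), ([0.554, 0.123, 0.037], 0.77), ([0.487, -0.223, 0.071], 0.49)]
holder [([0.548, 0.15, 0.157], 0.68), ([0.573, -0.21, 0.046], 0.64), ([0.728, 0.135, 0.032], 0.37)]
pin_knob [([0.487, -0.22, 0.07], 0.52)]
square_pin [([0.549, -0.203, 0.063], 0.58), ([0.392, -0.094, 0.025], 0.56), ([0.546, 0.149, 0.156], 0.48)]
tee_pin [([0.614, -0.19, 0.061], 0.47), ([0.544, 0.15, 0.152], 0.45)]
meter [([0.731, 0.135, 0.032], 0.65)]
screwdriver [([0.523, -0.307, 0.023], 0.59)]
spool [([0.8, -0.183, 0.048], 0.67)]
tray [([0.455, 0.419, 0.016], 0.97), ([0.388, -0.093, 0.026], 0.37)]
heatsink [([0.39, -0.093, 0.026], 0.56)]
top ['frame', 'mtx', 'world_from_camera', 'shot'] [0.2433 0.0495
[... 502 characters left out ...]
.78, -0.181, 0.044], 0.26)]
screwdriver [([0.51, -0.299, 0.022], 0.58)]
spool [([0.783, -0.18, 0.045], 0.61)]
tray [([0.449, 0.422, 0.0], 0.93)]
heatsink [([0.38, -0.085, 0.003], 0.61)]
0.0187 {'time': 1.5, 'qpos': array([ 0.9616,  0.3129,  1.4976,  0.    ,  1.331 , -0.2234]), 'joint_velocities': array([-0.0004,  0.0001, -0.0009, -0.0002, -0.0011, -0.0022]), 'joint_efforts': array([  0.    , -40.2115, -25.2409,   0.0694,   0.0321,  -0.    ]), 'tool_pos': array([0.1976, 0.4864, 0.2388]), 'eef_rot': array([0.    , 0.1917, 0.9815, 0.    ]), 'contact_force': array([ 0.038 ,  0.6403, -0.1305]), 'torque': array([-0.0306, -0.0383,  0.0236]), 'grasp_force': 0.0, 'gripper_width': 0.08812577797077407}
```

View pics/scene0.png

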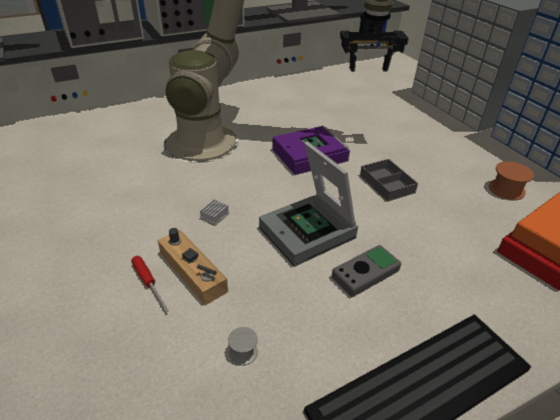

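View pics/top0.png

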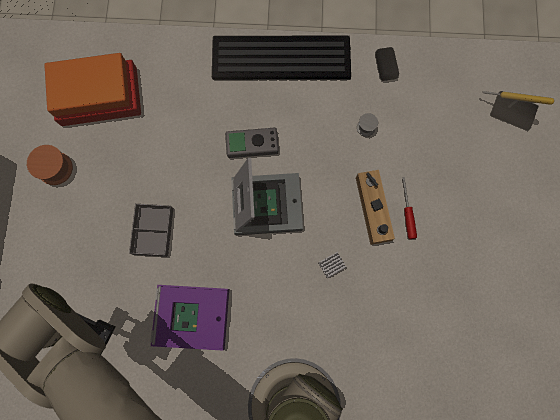

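The scene picture shows the grey jig with its lid upright (about (330,185)), the holder at (190,265) with the round knob at (174,235), and a purple look-alike at (310,148). In the top picture the jig hole is near (294,201) and the knob near (383,230). I'll zoom in to get exact pixels.

```bash
python3 - <<'E'
import cv2,numpy as np
t=cv2.imread("pics/top0.png")
a=cv2.resize(t[150:250,222:322],(500,500),interpolation=cv2.INTER_CUBIC)
b=cv2.resize(t[160:260,345:405],(300,500),interpolation=cv2.INTER_CUBIC)
cv2.imwrite("pics/c1.png",np.hstack([a,b]))
s=cv2.imread("pics/scene0.png")
a=cv2.resize(s[135:265,250:365],(442,500),interpolation=cv2.INTER_CUBIC)
b=cv2.resize(s[220:305,150:235],(340,340),interpolation=cv2.INTER_CUBIC)
b=np.vstack([b,np.zeros((160,340,3),np.uint8)])
cv2.imwrite("pics/c2.png",np.hstack([a,b]))
E
```

```text
(no output)
```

View pics/c1.png

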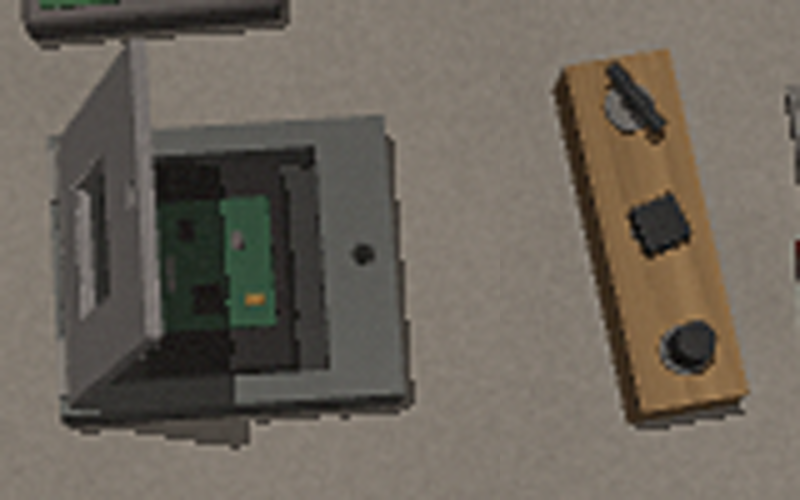

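View pics/c2.png

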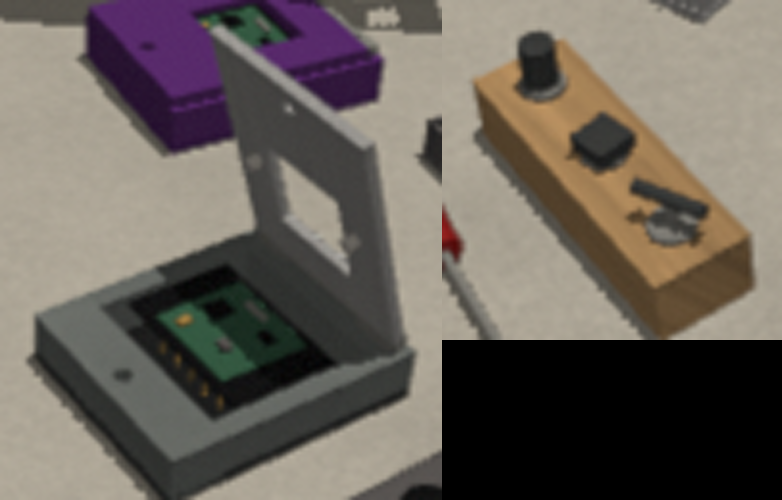

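The crops show: jig hole at top (294.8,200.8) and scene (282,232.5), lid free edge at top (250,158)–(253,217), and knob top at top (384.2,228) and scene (173.8,230). Next is a joint fit over both views.

```bash
cat > fit.py <<'E'
from h import *
from scipy.optimize import least_squares
np.set_printoptions(precision=4,suppress=True)
T=manip.grab_frame("top");S=manip.grab_frame("scene")
def W(q,P):
    c,s=np.cos(q[2]),np.sin(q[2]); return np.array([q[0]+c*P[0]-s*P[1],q[1]+s*P[0]+c*P[1],P[2]])
def L(a,x,r,h): # lid point: r from hinge, h above midplane
    return (x,.085-r*np.cos(a)+h*np.sin(a)*1,.046+r*np.sin(a)+h*np.cos(a))
X=.08;Y=.095
def jr(q):
    a=q[3]
    o=[(T,(299,173.2),(X,-Y,.04)),(T,(303.6,229.2),(-X,-Y,.04)),(T,(235,231.6),(-X,Y,.04)),(T,(294.8,200.8),(0,-.078,.04)),
    (S,(282,232.5),(0,-.078,.04)),(S,(259.6,217.7),(-X,-Y,.04)),(S,(296.3,253.8),(X,-Y,.04)),(S,(357.4,226),(X,Y,.04)),
    (T,(250.2,158.4),L(a,.075,.18,0)),(T,(253.2,217.4),L(a,-.075,.18,0)),(S,(306.7,142.8),L(a,-.075,.18,0)),(S,(346.7,173.5),L(a,.075,.18,-.004)),(S,(325.1,163.1),L(a,0,.163,-.004))]
    return np.concatenate([px(p,W(q,P))-u for p,u,P in o])
def hr(q):
    o=[(T,(358.4,174),(.1,.03,.045)),(T,(378.6,170),(.1,-.03,.045)),(T,(394.4,238.4),(-.1,-.03,.045)),(T,(373,242.4),(-.1,.03,.045)),
    (S,(158,240.5),(-.1,-.03,.045)),(S,(180.75,230),(-.1,.03,.045)),(S,(227,278.75),(.1,.03,.045)),(S,(203.75,292),(.1,-.03,.045)),
    (T,(384.2,228),(-.07,0,.079)),(S,(173.75,230),(-.07,0,.079))]
    return np.concatenate([px(p,W(q,P))-u for p,u,P in o])
j=least_squares(jr,[.54,.17,0,1.4],loss="soft_l1");print("jig",j.x,jr(j.x).reshape(-1,2).round(1).tolist())
h=least_squares(hr,[.53,-.2,.2],loss="soft_l1");print("holder",h.x,hr(h.x).reshape(-1,2).round(1).tolist())
a=j.x[3]
print("hole",W(j.x,(0,-.078,.04)),"edge",W(j.x,L(a,0,.18,0)),"hinge",W(j.x,(0,.085,.046)))
print("knob",W(h.x,(-.07,0,.064)),"sq",W(h.x,(0,0,.06)),"tee",W(h.x,(.07,0,.06)))
np.save("fit.npy",np.r_[j.x,h.x])
E
python3 fit.py
```

```text
jig [0.5401 0.0989 0.1179 1.2817] [[-1.5, -1.6], [-1.5, -1.9], [-1.8, 0.6], [-1.1, -1.3], [-1.1, -0.1], [-1.9, -1.1], [-2.4, 1.3], [-0.1, 0.1], [-2.0, -1.8], [-1.3, -1.0], [-2.0, -1.0], [-2.8, 0.0], [-1.4, -0.3]]
holder [ 0.5439 -0.2039  0.2236] [[-1.7, -1.7], [-1.1, -1.3], [-1.0, -0.6], [-1.0, -0.7], [-1.6, -1.1], [-1.6, -1.1], [-0.9, -0.6], [-1.8, -0.4], [-1.3, -1.0], [-1.4, 0.1]]
hole [0.5492 0.0215 0.04  ] edge [0.5361 0.1324 0.2185] hinge [0.5301 0.1834 0.046 ]
knob [ 0.4756 -0.2194  0.064 ] sq [ 0.5439 -0.2039  0.06  ] tee [ 0.6121 -0.1883  0.06  ]
```

Call:
arm_command --plan '[{"jaw": -1,"twist": -0.187},{"jaw": -1,"twist": -0.187},{"jaw": -1,"twist": -0.187},{"jaw": -1}]' --squeeze 20

```text
validation failed for argument at $.pl...
```

```bash
cat >> h.py <<'E'
from scipy.spatial.transform import Rotation as R
np.set_printoptions(precision=4,suppress=True)
def rot(s): q=s["eef_rot"]; return R.from_quat([q[1],q[2],q[3],q[0]]).as_matrix()
def Wp(q,P):
    c,s=np.cos(q[2]),np.sin(q[2]); return np.array([q[0]+c*P[0]-s*P[1],q[1]+s*P[0]+c*P[1],P[2]])
def st():
    s=manip.observe(); print("t",s["time"],"pos",s["tool_pos"],"F",s["contact_force"].round(1),"w",round(s["gripper_width"],4),"g",round(s["grasp_force"],1)); return s
def path(pts,s=None,p0=None):
    s=s or manip.observe(); M=rot(s); p=s["tool_pos"] if p0 is None else p0
    for q in pts: print(((np.array(q)-p)@M*100).round(2)); p=np.array(q)
E
python3 - <<'E'
from h import *
s=st();print(rot(s));f=np.load("fit.npy");j=f[:4]
def C(a,clear=0): 
    r,h=.15,.004
    return Wp(j,(0,.085-r*np.cos(a)+h*np.sin(a)+.0175+clear,.046+r*np.sin(a)+h*np.cos(a)))
A=np.r_[1.28:.04:11j]
print("approach");path([C(1.28,.04),C(1.28)]);print("arc");path([C(a) for a in A[1:]],p0=C(1.28))
E
```

```text
t 1.6 pos [0.1976 0.4864 0.2387] F [-0.6  0.6  0.7] w 0.088 g 0.0
[[-0.9265  0.3763  0.    ]
 [ 0.3763  0.9265  0.    ]
 [-0.      0.     -1.    ]]
approach
[-41.33 -13.96   4.79]
[-1.93 -3.5  -0.  ]
arc
[-0.85 -1.54  0.6 ]
[-0.81 -1.47  0.81]
[-0.75 -1.37  1.01]
[-0.69 -1.25  1.2 ]
[-0.61 -1.11  1.36]
[-0.52 -0.95  1.51]
[-0.43 -0.78  1.63]
[-0.33 -0.6   1.73]
[-0.22 -0.41  1.8 ]
[-0.12 -0.21  1.84]
```

Call:
arm_command --plan '[{"jaw": -1,"tx": 0,"ty": 0,"tz": 0,"twist": -0.18},{"jaw": -1,"tx": 0,"ty": 0,"tz": 0,"twist": -0.18},{"jaw": -1,"tx": 0,"ty": 0,"tz": 0,"twist": -0.18},{"jaw": -1,"tx": 0,"ty": 0,"tz": 0,"twist": 0}]' --squeeze 20

```text
time: 2.1
tool_pos: [0.1976, 0.4864, 0.2387]
eef_rot: [-0.0, -0.076, 0.997, -0.0]
contact_force: [0.4, -0.4, 0.6]
gripper_width: 0.0503
grasp_force: 0.0
```

```bash
cat > lid.py <<'E'
from h import *
s=st();print(rot(s)[:,1]);f=np.load("fit.npy");j=f[:4]
def C(a,clear=0): 
    r,h=.15,.004
    return Wp(j,(0,.085-r*np.cos(a)+h*np.sin(a)+.0175+clear,.046+r*np.sin(a)+h*np.cos(a)))
A=np.r_[1.28:.04:16j]
print("approach");path([C(1.28,.04),C(1.28)]);print("arc");path([C(a) for a in A[1:]],p0=C(1.28))
E
python3 lid.py
```

```text
t 2.1 pos [0.1976 0.4864 0.2387] F [ 0.4 -0.4  0.6] w 0.0503 g 0.0
[-0.1519  0.9884 -0.    ]
approach
[-28.32 -33.17   4.79]
[ 0.14 -4.    0.  ]
arc
[ 0.04 -1.18  0.37]
[ 0.04 -1.15  0.47]
[ 0.04 -1.1   0.56]
[ 0.04 -1.05  0.65]
[ 0.03 -1.    0.74]
[ 0.03 -0.93  0.82]
[ 0.03 -0.86  0.89]
[ 0.03 -0.79  0.96]
[ 0.02 -0.7   1.02]
[ 0.02 -0.62  1.08]
[ 0.02 -0.53  1.12]
[ 0.01 -0.43  1.16]
[ 0.01 -0.33  1.19]
[ 0.01 -0.23  1.22]
[ 0.   -0.13  1.23]
```

Call:
arm_command --plan '[{"jaw": -1,"tx": -2.83,"ty": -3.32,"tz": 0,"twist": 0},{"jaw": -1,"tx": -2.83,"ty": -3.32,"tz": 0,"twist": 0},{"jaw": -1,"tx": -2.83,"ty": -3.32,"tz": 0,"twist": 0},{"jaw": -1,"tx": -2.83,"ty": -3.32,"tz": 0,"twist": 0},{"jaw": -1,"tx": -2.83,"ty": -3.32,"tz": 0,"twist": 0},{"jaw": -1,"tx": -2.83,"ty": -3.32,"tz": 0,"twist": 0},{"jaw": -1,"tx": -2.83,"ty": -3.32,"tz": 0.5,"twist": 0},{"jaw": -1,"tx": -2.83,"ty": -3.32,"tz": 1,"twist": 0},{"jaw": -1,"tx": -2.83,"ty": -3.32,"tz": 1.5,"twist": 0},{"jaw": -1,"tx": -2.83,"ty": -3.32,"tz": 1.8,"twist": 0},{"jaw": -1,"tx": 0,"ty": 0,"tz": 0,"twist": 0},{"jaw": -1,"tx": 0,"ty": 0,"tz": 0,"twist": 0}]'

```text
time: 3.6
tool_pos: [0.5278, 0.2023, 0.1911]
eef_rot: [0.0, -0.076, 0.997, 0.0]
contact_force: [-0.5, -0.2, -0.2]
gripper_width: -0.0
grasp_force: 0.0
```

```bash
python3 lid.py | head -6; python3 - <<'E'
from h import *
p=snap("scene","pics/s1.png");q=snap("top","pics/t1.png")
a=cv2.resize(p["frame"][60:260,240:400][:,:,::-1],(400,500));b=cv2.resize(q["frame"][120:280,200:328][:,:,::-1],(400,500))
x=px(q,manip.observe()["tool_pos"]);print(px(p,manip.observe()["tool_pos"]),x)
cv2.imwrite("pics/c3.png",np.hstack([a,b]))
E
```

```text
t 3.6 pos [0.5278 0.2023 0.1911] F [-0.5 -0.2 -0.2] w -0.0 g 0.0
[-0.1516  0.9884  0.0003]
approach
[ 0.   -0.08  0.02]
[ 0.14 -4.   -0.  ]
arc
[346.7312 157.7957] [222.0545 190.8946]
```

View pics/c3.png

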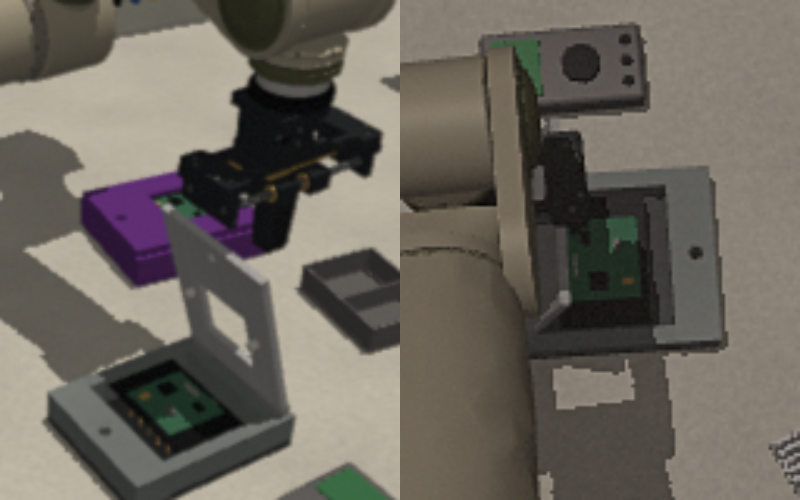

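Fingertip at scene pixel (349,159) is behind the lid and clear of everything. Its offset matches the fit's (a small constant pixel bias). Lowering the lid now.

Call:
arm_command --plan '[{"jaw": -1,"tx": 0,"ty": -1.5,"tz": 0,"twist": 0},{"jaw": -1,"tx": 0.1,"ty": -1.2,"tz": 0,"twist": 0},{"jaw": -1,"tx": 0.1,"ty": -0.8,"tz": 0,"twist": 0},{"jaw": -1,"tx": 0,"ty": -0.6,"tz": 0,"twist": 0},{"jaw": -1,"tx": 0.04,"ty": -0.6,"tz": 0.2,"twist": 0},{"jaw": -1,"tx": 0,"ty": -0.6,"tz": 0.2,"twist": 0},{"jaw": -1,"tx": 0.04,"ty": -1.15,"tz": 0.47,"twist": 0},{"jaw": -1,"tx": 0.04,"ty": -1.1,"tz": 0.56,"twist": 0},{"jaw": -1,"tx": 0.04,"ty": -1.05,"tz": 0.65,"twist": 0},{"jaw": -1,"tx": 0.03,"ty": -1.0,"tz": 0.74,"twist": 0},{"jaw": -1,"tx": 0.03,"ty": -0.93,"tz": 0.82,"twist": 0},{"jaw": -1,"tx": 0.03,"ty": -0.86,"tz": 0.89,"twist": 0},{"jaw": -1,"tx": 0,"ty": 0,"tz": 0,"twist": 0}]'

```text
time: 5.32
tool_pos: [0.5409, 0.088, 0.1445]
eef_rot: [-0.001, -0.077, 0.997, 0.0]
contact_force: [-0.2, -0.6, 1.2]
gripper_width: 0.0006
grasp_force: 0.0
```

```bash
python3 - <<'E'
from h import *
st();p=snap("scene","pics/s2.png")
cv2.imwrite("pics/c4.png",cv2.resize(p["frame"][90:270,220:400][:,:,::-1],(540,540)))
E
```

```text
t 5.325 pos [0.5409 0.088  0.1445] F [-0.2 -0.6  1.2] w 0.0006 g 0.0
```

View pics/c4.png

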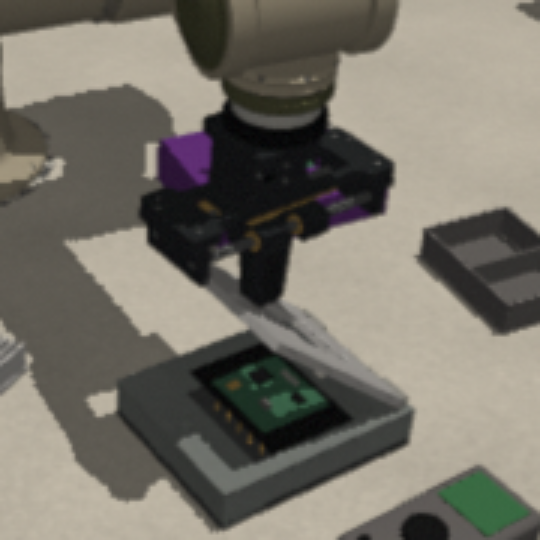

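The lid is at about 0.7 rad, with the finger on its back near the free edge at crop (262,300). I'll continue the arc from 0.69.

Call:
arm_command --plan '[{"jaw": -1,"tx": 0.02,"ty": -0.6,"tz": 0.96,"twist": 0},{"jaw": -1,"tx": 0.02,"ty": -0.5,"tz": 1.02,"twist": 0},{"jaw": -1,"tx": 0.02,"ty": -0.4,"tz": 1.08,"twist": 0},{"jaw": -1,"tx": 0.02,"ty": -0.3,"tz": 1.12,"twist": 0},{"jaw": -1,"tx": 0.01,"ty": -0.2,"tz": 1.16,"twist": 0},{"jaw": -1,"tx": 0.01,"ty": -0.1,"tz": 1.1,"twist": 0},{"jaw": -1,"tx": 0.01,"ty": 0,"tz": 1.0,"twist": 0},{"jaw": -1,"tx": 0,"ty": 0,"tz": 0.7,"twist": 0},{"jaw": -1,"tx": 0,"ty": 0,"tz": 0.5,"twist": 0},{"jaw": -1,"tx": 0,"ty": 0,"tz": 0.2,"twist": 0},{"jaw": -1,"tx": 0,"ty": 0,"tz": 0,"twist": 0},{"jaw": -1,"tx": 0,"ty": 0,"tz": 0,"twist": 0}]'

```text
time: 6.88
tool_pos: [0.5435, 0.0677, 0.0571]
eef_rot: [0.0, -0.077, 0.997, -0.0]
contact_force: [-0.2, -0.3, 1.7]
gripper_width: 0.0002
grasp_force: 0.6
```

Call:
arm_command --plan '[{"jaw": -1,"tx": 0,"ty": 0,"tz": 0.3,"twist": 0},{"jaw": -1,"tx": 0,"ty": 0,"tz": 0.2,"twist": 0},{"jaw": -1,"tx": 0,"ty": 0,"tz": 0,"twist": 0}]'

```text
time: 7.25
tool_pos: [0.5435, 0.0674, 0.0522]
eef_rot: [0.0, -0.077, 0.997, -0.0]
contact_force: [-1.1, -2.0, 3.4]
gripper_width: 0.0007
grasp_force: 1.9
```

```bash
python3 - <<'E'
from h import *
s=st();h=np.load("fit.npy")[4:]
k=Wp(h,(-.07,0,.064));p=s["tool_pos"]
path([[p[0],p[1],.17],[k[0],k[1],.15],[k[0],k[1],.052]])
M=rot(s);print(np.arctan2(M[1,1],M[0,1]),np.pi/2+h[2])
E
```

```text
t 7.25 pos [0.5435 0.0674 0.0522] F [-1.1 -2.   3.4] w 0.0007 g 1.9
[ -0.    -0.01 -11.78]
[ 11.11 -27.29   2.01]
[0.   0.01 9.8 ]
1.725005068305578 1.7944123025912502
```

Call:
arm_command --plan '[{"jaw": -1,"tx": 0,"ty": 0,"tz": -1,"twist": 0},{"jaw": -1,"tx": 0,"ty": 0,"tz": -3,"twist": 0},{"jaw": 0,"tx": 0,"ty": 0,"tz": -4,"twist": 0},{"jaw": 0,"tx": 0,"ty": 0,"tz": -4,"twist": 0},{"jaw": 0.2,"tx": 1.85,"ty": -4.55,"tz": 0,"twist": 0},{"jaw": 0.2,"tx": 1.85,"ty": -4.55,"tz": 0,"twist": 0},{"jaw": 0.2,"tx": 1.85,"ty": -4.55,"tz": 0.5,"twist": 0},{"jaw": 0.2,"tx": 1.85,"ty": -4.55,"tz": 0.5,"twist": 0},{"jaw": 0.2,"tx": 1.85,"ty": -4.55,"tz": 0.5,"twist": 0},{"jaw": 0.2,"tx": 1.85,"ty": -4.55,"tz": 0.5,"twist": 0},{"jaw": 0.2,"tx": 0,"ty": 0,"tz": 2,"twist": -0.07},{"jaw": 0.2,"tx": 0,"ty": 0,"tz": 2,"twist": 0},{"jaw": 0.2,"tx": 0,"ty": 0,"tz": 0,"twist": 0},{"jaw": 0.2,"tx": 0,"ty": 0,"tz": 0,"twist": 0}]'

```text
time: 9.0
tool_pos: [0.4761, -0.2192, 0.113]
eef_rot: [0.001, -0.112, 0.994, -0.0]
contact_force: [0.2, 0.1, 0.4]
gripper_width: 0.0528
grasp_force: 0.0
```

```bash
python3 - <<'E'
from h import *
s=st();p=snap("scene","pics/s3.png");q=snap("top","pics/t3.png")
a=cv2.resize(p["frame"][170:310,110:240][:,:,::-1],(464,500),interpolation=cv2.INTER_CUBIC)
b=cv2.resize(q["frame"][150:270,330:410][:,:,::-1],(333,500),interpolation=cv2.INTER_CUBIC)
cv2.imwrite("pics/c5.png",np.hstack([a,b]));print(px(p,s["tool_pos"]),px(q,s["tool_pos"]))
for n,c in(("scene",p),("top",q)):
    for t in("lid_edge","lid_hole","pin_knob"): print(n,t,[(d["position"],round(d["p"],2)) for d in manip.boxes_of(t,c)[:2]])
E
```

```text
t 9.0 pos [ 0.4761 -0.2192  0.113 ] F [0.2 0.1 0.4] w 0.0528 g 0.0
[170.4443 218.7798] [385.5691 224.6271]
scene lid_edge [([0.2314, 0.2656, 0.0477], 0.63), ([0.5513, 0.0808, 0.0572], 0.6)]
scene lid_hole [([0.2313, 0.27, 0.0469], 0.87), ([0.5502, 0.0767, 0.059], 0.78)]
scene pin_knob [([0.4889, -0.219, 0.0693], 0.57)]
top lid_edge [([0.5412, 0.0842, 0.0529], 0.76), ([0.2415, 0.3151, 0.0541], 0.76)]
top lid_hole [([0.2415, 0.3157, 0.0529], 0.76), ([0.5369, 0.0876, 0.0533], 0.63)]
top pin_knob []
```

View pics/c5.png

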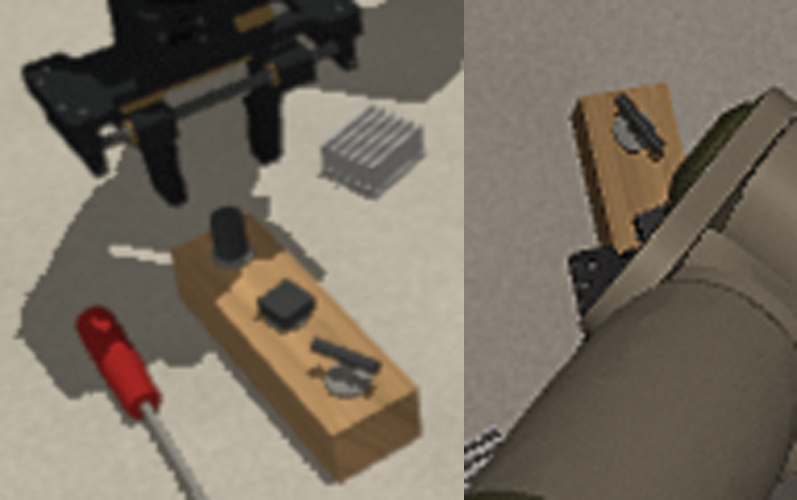

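The finger tips straddle the knob (midpoint at scene (171,220), knob below at (174,230)), consistent with the bias. Descending and gripping.

Call:
arm_command --plan '[{"jaw": 0.2,"tx": 0,"ty": 0,"tz": 2.5,"twist": 0},{"jaw": 0.2,"tx": 0,"ty": 0,"tz": 2,"twist": 0},{"jaw": 0.2,"tx": 0,"ty": 0,"tz": 1.5,"twist": 0},{"jaw": 0.2,"tx": 0,"ty": 0,"tz": 0,"twist": 0},{"jaw": -1,"tx": 0,"ty": 0,"tz": 0,"twist": 0},{"jaw": -1,"tx": 0,"ty": 0,"tz": 0,"twist": 0},{"jaw": -1,"tx": 0,"ty": 0,"tz": 0,"twist": 0},{"jaw": -1,"tx": 0,"ty": 0,"tz": 0,"twist": 0},{"jaw": -1,"tx": 0,"ty": 0,"tz": 0,"twist": 0}]' --squeeze 10

```text
time: 10.52
tool_pos: [0.4758, -0.2192, 0.0523]
eef_rot: [0.0, -0.112, 0.994, -0.0]
contact_force: [-0.8, 0.5, 3.8]
gripper_width: 0.0216
grasp_force: 10.0
```

Call:
arm_command --plan '[{"jaw": -1,"tx": 0,"ty": 0,"tz": 0,"twist": 0},{"jaw": -1,"tx": 0,"ty": 0,"tz": -1,"twist": 0},{"jaw": -1,"tx": 0,"ty": 0,"tz": -1.5,"twist": 0},{"jaw": -1,"tx": 0,"ty": 0,"tz": -2,"twist": 0},{"jaw": -1,"tx": 0,"ty": 0,"tz": -2,"twist": 0},{"jaw": -1,"tx": 0,"ty": 0,"tz": -2,"twist": 0},{"jaw": -1,"tx": 0,"ty": 0,"tz": 0,"twist": 0}]' --squeeze 30

```text
time: 11.4
tool_pos: [0.4762, -0.2195, 0.1387]
eef_rot: [0.001, -0.112, 0.994, -0.001]
contact_force: [0.8, 0.8, -1.0]
gripper_width: 0.0211
grasp_force: 30.0
```

```bash
python3 - <<'E'
from h import *
s=st();j=np.load("fit.npy")[:4]
k=Wp(j,(0,-.078,.04));path([[k[0],k[1],.137]])
q=snap("top","pics/t4.png");p=snap("scene","pics/s4.png")
# calibrate: where is pin tip in scene, and knob/lid hole
tip=s["tool_pos"]-[0,0,.0473];print("tip px",px(p,tip),"hole px",px(p,Wp(j,(0,-.078,.058))))
a=cv2.resize(p["frame"][180:300,130:250][:,:,::-1],(400,400),interpolation=cv2.INTER_CUBIC)
b=cv2.resize(p["frame"][190:270,245:325][:,:,::-1],(400,400),interpolation=cv2.INTER_CUBIC)
c=cv2.resize(q["frame"][160:240,225:305][:,:,::-1],(400,400),interpolation=cv2.INTER_CUBIC)
cv2.imwrite("pics/c6.png",cv2.resize(np.hstack([a,b]),(800,400)));cv2.imwrite("pics/c6t.png",c)
E
```

```text
t 11.4 pos [ 0.4762 -0.2195  0.1387] F [ 0.8  0.8 -1. ] w 0.0211 g 30.0
[-12.48  21.87   0.14]
tip px [171.608  226.1192] hole px [281.0583 226.8138]
```

View pics/c6.png

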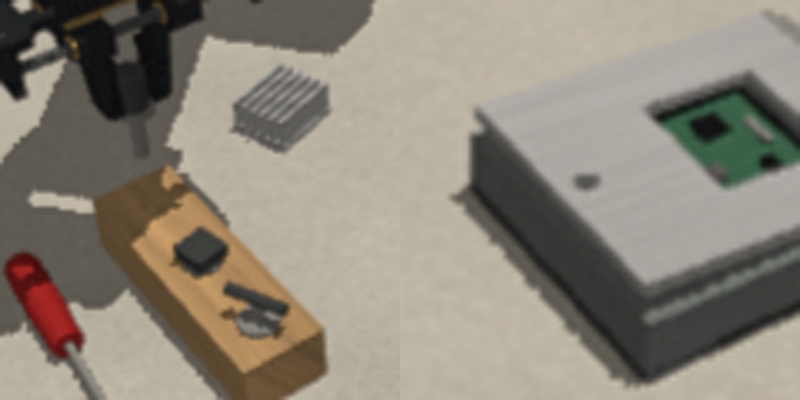

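The pin is held upright with its tip at scene (172.3,226.8). The lid is down with its hole at scene (282,225.8). I'll get sub-pixel hole centroids in both cameras numerically.

```bash
cat > hole.py <<'E'
from h import *
from scipy.optimize import least_squares
s=manip.observe();f=np.load("fit.npy");j=f[:4]
out={}
for n,fn in(("top","t4"),("scene","s4")):
    p=manip.grab_frame(n);g=cv2.cvtColor(cv2.imread(f"pics/{fn}.png"),cv2.COLOR_BGR2GRAY).astype(float)
    e=px(p,Wp(j,(0,-.078,.059)));u,v=np.round(e).astype(int)
    w=g[v-5:v+6,u-5:u+7];d=np.clip(np.median(w)-8-w,0,None)
    print(n,"pred",e);print(w.astype(int))
    yy,xx=np.mgrid[v-5:v+6,u-5:u+7];m=d>20
    print("centroid",(xx*d*m).sum()/(d*m).sum(),(yy*d*m).sum()/(d*m).sum())
E
python3 hole.py
```

```text
top pred [293.8967 197.949 ]
[[134 133 134 135 135 134 137 135 137 138 141 114]
 [139 140 137 138 142 140 141 140 142 141 146 113]
 [146 145 146 145 145 147 145 143 144 143 146 112]
 [141 142 143 145 151 140 137 144 143 142 145 133]
 [140 140 145 138  76  59  56 126 146 142 144 132]
 [142 143 150  86  44  43  41  69 137 141 143 151]
 [140 140 147  77  35  36  36  29 135 141 141 149]
 [141 141 145 126  38  28  27  84 145 144 142 151]
 [143 141 146 152 144 101  86 152 147 143 144 154]
 [144 146 146 145 148 151 150 148 144 143 145 153]
 [144 143 143 142 141 142 140 141 140 139 141 148]]
centroid 294.28991315965266 198.75350701402806
scene pred [281.0691 226.4995]
[[168 167 170 169 169 170 169 168 168 169 170 171]
 [169 170 169 168 169 169 170 170 170 171 170 170]
 [169 169 168 169 169 169 171 169 170 170 168 167]
 [168 169 170 168 158 156 156 156 158 166 167 166]
 [170 169 166 151 116 100  98 102 118 158 167 168]
 [168 168 166 146 100  88  86  89 114 155 167 168]
 [161 168 168 158 126 102  97 117 143 166 169 169]
 [132 162 169 169 166 159 153 165 169 170 169 168]
 [ 96 132 161 168 169 169 169 171 168 166 166 165]
 [ 77  97 132 162 168 168 167 167 164 164 166 169]
 [ 66  77  96 131 159 165 165 167 167 170 170 168]]
centroid 279.73637042569084 227.71060492905153
```

```bash
python3 - <<'E'
from h import *
s=st();p=manip.grab_frame("scene");q=manip.grab_frame("top")
for b in(.65,1,1.4): print(b,at(p,282-b,225.8-b,.059),at(q,294.29-b,198.75-b,.059))
path([[.5492,.0205,.117]])
E
```

```text
t 11.6 pos [ 0.4753 -0.2189  0.1363] F [-0.8  0.9 -0.7] w 0.0213 g 30.0
0.65 [0.5451 0.0243 0.059 ] [0.5488 0.0222 0.059 ]
1 [0.5437 0.0241 0.059 ] [0.5497 0.0232 0.059 ]
1.4 [0.5419 0.0239 0.059 ] [0.5508 0.0243 0.059 ]
[-12.52  21.71   1.95]
```

Call:
arm_command --plan '[{"jaw": -1,"tx": -1.545,"ty": 2.74,"tz": 0,"twist": 0},{"jaw": -1,"tx": -1.545,"ty": 2.74,"tz": 0,"twist": 0},{"jaw": -1,"tx": -1.545,"ty": 2.74,"tz": 0,"twist": 0},{"jaw": -1,"tx": -1.545,"ty": 2.74,"tz": 0,"twist": 0},{"jaw": -1,"tx": -1.545,"ty": 2.74,"tz": 0,"twist": 0},{"jaw": -1,"tx": -1.545,"ty": 2.74,"tz": 0,"twist": 0},{"jaw": -1,"tx": -1.545,"ty": 2.74,"tz": 0,"twist": 0},{"jaw": -1,"tx": -1.545,"ty": 2.74,"tz": 0.4,"twist": 0},{"jaw": -1,"tx": 0,"ty": 0,"tz": 1,"twist": 0},{"jaw": -1,"tx": 0,"ty": 0,"tz": 0,"twist": 0},{"jaw": -1,"tx": 0,"ty": 0,"tz": 0,"twist": 0}]'

```text
time: 13.08
tool_pos: [0.5473, 0.0211, 0.123]
eef_rot: [-0.0, -0.111, 0.994, -0.0]
contact_force: [0.2, 0.2, -0.1]
gripper_width: 0.0212
grasp_force: 30.0
```

```bash
python3 - <<'E'
from h import *
s=st();p=snap("scene","pics/s5.png");q=snap("top","pics/t5.png")
tip=s["tool_pos"]-[0,0,.0473];print("tip px",px(p,tip),px(q,tip))
a=cv2.resize(p["frame"][180:250,240:310][:,:,::-1],(560,560),interpolation=cv2.INTER_CUBIC)
b=cv2.resize(q["frame"][160:240,265:295+5][:,:,::-1],(240,560),interpolation=cv2.INTER_CUBIC)
cv2.imwrite("pics/c7.png",np.hstack([a,b]))
E
```

```text
t 13.075 pos [0.5473 0.0211 0.123 ] F [ 0.2  0.2 -0.1] w 0.0212 g 30.0
tip px [280.7402 220.7534] [294.1971 197.243 ]
```

View pics/c7.png

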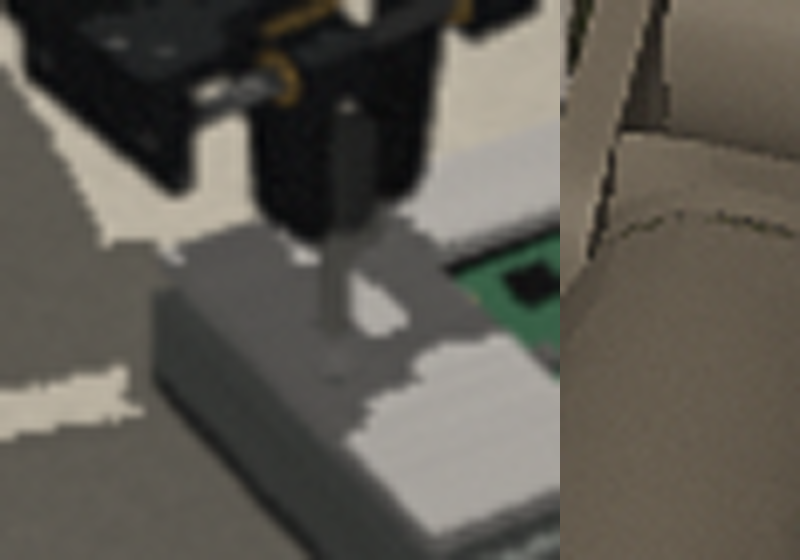

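The pin tip is at scene (281.6,220.5), hovering just behind the lid hole (282,225.8). I estimate a correction of about +1.4 mm in x and +0.7 mm in y, then I'll lower while watching force.

Call:
arm_command --plan '[{"jaw": -1,"tx": -0.15,"ty": 0.04,"tz": 0.5,"twist": 0},{"jaw": -1,"tx": 0,"ty": 0,"tz": 0.5,"twist": 0},{"jaw": -1,"tx": 0,"ty": 0,"tz": 0.4,"twist": 0},{"jaw": -1,"tx": 0,"ty": 0,"tz": 0.3,"twist": 0},{"jaw": -1,"tx": 0,"ty": 0,"tz": 0.3,"twist": 0},{"jaw": -1,"tx": 0,"ty": 0,"tz": 0.3,"twist": 0},{"jaw": -1,"tx": 0,"ty": 0,"tz": 0,"twist": 0},{"jaw": -1,"tx": 0,"ty": 0,"tz": 0,"twist": 0}]'

```text
time: 14.18
tool_pos: [0.5489, 0.0227, 0.1001]
eef_rot: [0.0, -0.112, 0.994, -0.0]
contact_force: [0.9, 0.0, -1.5]
gripper_width: 0.0213
grasp_force: 30.0
```

```bash
python3 - <<'E'
from h import *
s=st();print(s["torque"]);print(rot(s)[:,1])
p=manip.grab_frame("scene");print(at(p,281.25,226.2,.059))
E
```

```text
t 14.175 pos [0.5489 0.0227 0.1001] F [ 0.9  0.  -1.5] w 0.0213 g 30.0
[ 0.0157 -0.0078  0.027 ]
[-0.2223  0.975  -0.0001]
[0.5484 0.0224 0.059 ]
```

Call:
arm_command --plan '[{"jaw": -1,"tx": 0,"ty": 0,"tz": 0.3,"twist": 0},{"jaw": -1,"tx": 0,"ty": 0,"tz": 0.3,"twist": 0},{"jaw": -1,"tx": 0,"ty": 0,"tz": 0.3,"twist": 0},{"jaw": -1,"tx": 0,"ty": 0,"tz": 0.2,"twist": 0},{"jaw": -1,"tx": 0,"ty": 0,"tz": 0,"twist": 0}]'

```text
time: 14.85
tool_pos: [0.5487, 0.0228, 0.0888]
eef_rot: [-0.0, -0.112, 0.994, 0.0]
contact_force: [-0.1, 0.5, -1.3]
gripper_width: 0.021
grasp_force: 30.0
```

Call:
arm_command --plan '[{"jaw": -1,"tx": 0,"ty": 0,"tz": 0.2,"twist": 0},{"jaw": -1,"tx": 0,"ty": 0,"tz": 0.2,"twist": 0},{"jaw": -1,"tx": 0,"ty": 0,"tz": 0.3,"twist": 0},{"jaw": -1,"tx": 0,"ty": 0,"tz": 0.3,"twist": 0},{"jaw": -1,"tx": 0,"ty": 0,"tz": 0,"twist": 0},{"jaw": -1,"tx": 0,"ty": 0,"tz": 0,"twist": 0}]'

```text
time: 15.6
tool_pos: [0.5488, 0.0228, 0.079]
eef_rot: [0.0, -0.112, 0.994, -0.0]
contact_force: [-0.4, 0.3, -1.0]
gripper_width: 0.021
grasp_force: 30.0
```

Call:
arm_command --plan '[{"jaw": -1,"tx": 0,"ty": 0,"tz": 0.3,"twist": 0},{"jaw": -1,"tx": 0,"ty": 0,"tz": 0.3,"twist": 0},{"jaw": -1,"tx": 0,"ty": 0,"tz": 0.3,"twist": 0},{"jaw": -1,"tx": 0,"ty": 0,"tz": 0.3,"twist": 0},{"jaw": -1,"tx": 0,"ty": 0,"tz": 0.3,"twist": 0},{"jaw": -1,"tx": 0,"ty": 0,"tz": 0.3,"twist": 0},{"jaw": -1,"tx": 0,"ty": 0,"tz": 0.2,"twist": 0},{"jaw": -1,"tx": 0,"ty": 0,"tz": 0,"twist": 0},{"jaw": -1,"tx": 0,"ty": 0,"tz": 0,"twist": 0}]'

```text
time: 16.73
tool_pos: [0.5488, 0.0227, 0.059]
eef_rot: [0.0, -0.112, 0.994, -0.0]
contact_force: [0.4, -2.5, 2.5]
gripper_width: 0.0211
grasp_force: 30.0
```

Call:
arm_command --plan '[{"jaw": -1,"tx": 0,"ty": 0,"tz": 0.1,"twist": 0},{"jaw": -1,"tx": 0,"ty": 0,"tz": 0.1,"twist": 0},{"jaw": -1,"tx": 0,"ty": 0,"tz": 0,"twist": 0},{"jaw": -1,"tx": 0,"ty": 0,"tz": 0,"twist": 0}]'

```text
time: 17.23
tool_pos: [0.5489, 0.0227, 0.0573]
eef_rot: [0.0, -0.112, 0.994, -0.0]
contact_force: [-1.9, -2.3, 6.6]
gripper_width: 0.0213
grasp_force: 30.0
```

Call:
arm_command --plan '[{"jaw": -1,"tx": 0,"ty": 0,"tz": 0.1,"twist": 0},{"jaw": -1,"tx": 0,"ty": 0,"tz": 0.1,"twist": 0},{"jaw": -1,"tx": 0,"ty": 0,"tz": 0,"twist": 0},{"jaw": -1,"tx": 0,"ty": 0,"tz": 0,"twist": 0}]'

```text
time: 17.73
tool_pos: [0.5491, 0.0227, 0.0571]
eef_rot: [0.001, -0.112, 0.994, -0.0]
contact_force: [-8.6, -2.2, 22.6]
gripper_width: 0.021
grasp_force: 30.0
```

```bash
python3 - <<'E'
from h import *
st(); print(manip.hand_in())
E
```

```text
t 17.725 pos [0.5491 0.0227 0.0571] F [-8.6 -2.2 22.6] w 0.021 g 30.0
the job is handed in; nothing more can be done
None
```

I lowered the lid gently and pushed the round-knob pin through both holes until it hit a hard stop (about 23 N, tip about 10 mm above the bench). I handed the job in at 17.7 s with the gripper still holding the pin and pressing; no verdict was returned, and I took no final picture.

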